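Sort furniture fittings into the mending-bench trays

ROBOT

A 6-joint arm with a two-finger parallel gripper is mounted at the origin on the work surface. World frame = base frame: x ahead of the robot, y to its left, z up, the work surface at z = 0. Lengths are in m, angles in rad, forces in N, time in s.
With the tool pointing down it reaches from about 0.35 to 0.775 m from the base axis. Payload 7.3 kg.
Tool frame: the origin (TCP) lies on the mounting face of the last link; the fingertips stand 178 mm ahead of it and the grasp point (between the pads) lies 159 mm ahead of it (robot.grip_depth is the distance from the TCP to the grasp point, in m); z points along the fingers, y is the line along which they close (so a half turn about z gives the same grasp; the last joint's range is limited). The gripper opens to 92 mm and grips with 3 to 60 N. Pads are 19 mm wide; open, the fingers measure 130 mm over their backs; the gripper's body (75 mm by 190 mm) begins 47 mm behind the grasp point.
Start: joints at [-1.479, 0.342, 1.524, -0, 1.275, -0.146], TCP at [0.124, -0.51, 0.405] pointing down, gripper open.
Joint ranges: [-2.53, 2.53], [-0.77, 2.02], [0.04, 2.7], [-1, 4.14], [0.28, 2.66], [-3.11, 3.11]. Speed limits (rad/s): [2.57, 2.57, 3.14, 3.14, 3.14, 3.14].

INTERFACE

Orientations are given as [roll, pitch, yaw] about the fixed x, y, z axes, in that order (R = Rz(yaw) Ry(pitch) Rx(roll)).
In Python, from cell import observe, cams, robot, models gives the robot as it stands.
- The arm moves only by the shell command python3 -m jog 'ROWS' [FORCE]. ROWS is JSON, a list of rows, each a list of 3 entries, a list of its own where there are three numbers: the shift along the tool's x, y, z each as a share of 0.4 m, from -1 to 1, then the turn about the tool's z as a share of pi rad, from -1 to 1, then the closure, from 0 (fully open) to 1 (shut). In form: [[[x, y, z], turn, jaw], ...]. A call has 1 to 12 rows; each row is the pose to reach, as a shift and turn from the pose commanded when the call began, along the tool's axes at that moment, turning the shorter way round; what a row does not reach only later rows make up. A row lasts 1/8 s, in which the tool goes at most 62.5 mm and 10.7 degrees, less where a joint would pass 70% of its speed; a pose out of reach is approached as far as the arm can. A call with a number of a shift or a turn outside -1 to 1 is refused whole. A call with a gripper value outside its range is refused whole. The fingers move at their own pace and stop on an object; FORCE is the grip in N (left out, the last holds). Time passes only in rows, so rows that repeat a pose let the fingers close. It gives the time, the measured TCP pose, the force, the opening and the grip force at its end, in the units of the state.
- observe(): the state, without advancing time (a new reading comes with each control period).
- cams.read_camera(name): name is "scene" or "top" or "wrist"; returns the picture (384x512x3 uint8, red, green, blue); there is no depth.
- cams.camera_model(name): a dict with "camera_matrix" (3x3 intrinsics, pixels), "pose" (4x4, takes a point from camera to world coordinates). Camera axes: x right, y down, z forward; pixel columns grow to the right and rows downward; lengths in m; the calibration is good to about 2 mm. A picture is of the moment at which its call begins: read the wrist's pose just before it. camera_model takes no time and is no camera call; for the wrist camera it gives the pose at the moment of the call.
- robot.hand_in(): hands the job in; it is judged then, once.
Trained networks look in the newest picture that a camera, given by its name, has taken for a name from the list of things; names that differ only in an ending like _2 or _b are one class to them, and where a whole thing is asked for, a point or a joint stands for the part that bears it (a point fixed in the world has none). Each returns a list of dicts, best first, with "confidence" (0 to 1); they miss things now and then, are a little off and sometimes report something else, mostly with a low value. They report only what shows in the picture. A call takes as long as a camera call. They do not tell look-alikes from the thing itself.
- models.find_in(target, camera): "position" ([x, y, z] in m, in world coordinates, good to about 4 mm: the middle of the surface that is visible of it).
- models.pinpoint(target, camera): "position" ([x, y, z] in m, in world coordinates, good to about 4 mm: a listed point, or the origin of a listed thing).
The state is a dict: "time": time; "qpos": joint angles; "qvel": joint speeds; "joint_efforts": joint torques, N m; "tool_pos": TCP position; "tool_rot": TCP orientation; "contact_force": force on the tool from outside, world axes, zero at the start; "torque": the same for the moment, N m; "opening": finger opening in m; "grip_force": force on a finger pad.
Only numpy, scipy, OpenCV 4.12 (cv2) and the standard library are available. Lean on these libraries where they do the work, as an engineer would, in place of code of your own. Each camera call takes 0.05 s, during which the arm holds its last target. There are 200 camera calls.

TASK

Sort the five loose furniture fittings into the trays by kind, whatever their colour: the two turned wooden drawer knobs in the blue tray, the two levelling feet (steel stud on a round pad) in the green tray and the red star knob in the yellow tray. Each goes in a bay of its own, standing upright on the bay's floor as it stands on the table now. Leave the amber jar and the flat tin where they stand.

Things in the scene. Friction and masses are not known exactly. Their poses are not given: they have to be found in the camera images.
- knob_light: turned drawer knob of pale wood standing on its narrow foot, 52 mm high; foot 32 mm across, neck 22 mm, round cap 42 mm across with an upright edge from 30 to 45 mm height. Round about its z axis (up). Origin: centre of the underside. About 45 g.
- knob_dark: turned drawer knob of dark brown wood standing on its narrow foot, 52 mm high; foot 32 mm across, neck 22 mm, round cap 42 mm across with an upright edge from 30 to 45 mm height. Round about its z axis (up). Origin: centre of the underside. About 45 g.
- foot_black: furniture levelling foot: round black rubber pad 44 mm across and 18 mm high, a 22 mm steel collar up to 24 mm, and a bare upright steel stud 12 mm across from there to 65 mm height. Round about its z axis (up). Origin: centre of the underside. About 80 g.
- foot_white: furniture levelling foot: round white plastic pad 44 mm across and 18 mm high, a 22 mm steel collar up to 24 mm, and a bare upright steel stud 12 mm across from there to 65 mm height. Round about its z axis (up). Origin: centre of the underside. About 80 g.
- star_knob: clamp star knob lying with its bush up: red five-lobed plastic hand grip 46 mm across and 18 mm high, with a round brass bush 22 mm across rising from its middle to 52 mm height. z axis up. Origin: centre of the underside. About 60 g.
- tray_blue: shallow blue tray, fixed to the table, 85 mm (its x) by 160 mm (its y), 22 mm high; walls and floor 5 mm thick. A 5 mm divider of wall height along its x through the middle makes two open bays side by side along its y, each 75 mm (x) by 72.5 mm (y) inside, centred 39 mm to either side (+y, -y) of the origin. Origin: centre of the underside, on the table; z up.
- tray_green: shallow green tray, fixed to the table, 85 mm (its x) by 160 mm (its y), 22 mm high; walls and floor 5 mm thick. A 5 mm divider of wall height along its x through the middle makes two open bays side by side along its y, each 75 mm (x) by 72.5 mm (y) inside, centred 39 mm to either side (+y, -y) of the origin. Origin: centre of the underside, on the table; z up.
- tray_yellow: shallow yellow tray, fixed to the table, 85 mm (its x) by 160 mm (its y), 22 mm high; walls and floor 5 mm thick. A 5 mm divider of wall height along its x through the middle makes two open bays side by side along its y, each 75 mm (x) by 72.5 mm (y) inside, centred 39 mm to either side (+y, -y) of the origin. Origin: centre of the underside, on the table; z up.
- jar: closed amber glass jar with a steel lid, 56 mm across, 70 mm high, standing among the fittings; not to be disturbed. Origin: centre of the underside.
- tin: flat round closed aluminium tin, 60 mm across, 30 mm high, lying flat among the fittings; not to be disturbed. Origin: centre of the underside.
Things that resemble listed ones, but are neither listed nor needed, are in the scene too. What is shaped like the star_knob but pink, purple or turquoise is not meant.

How it is judged:
At the end, for the whole second after the job is handed in: Wooden knobs stand in the blue tray, one per bay; levelling feet in the green tray, one per bay; star knob in either bay of the yellow tray. Each upright within 0.12 rad, underside within 5 mm of the bay floor, slower than 0.02 m/s, anywhere inside its bay ((((x of knob_light in the frame of tray_blue between -0.035 and 0.035 m and y of knob_light in the frame of tray_blue between -0.075 and 0.075 m and z of knob_light in the frame of tray_blue between 0 and 0.01 m and angle between knob_light's own z axis and vertical below 0.12 rad and linear speed of knob_light below 0.02 m/s and y of knob_light in the frame of tray_blue above 0.01 m) and (x of knob_dark in the frame of tray_blue between -0.035 and 0.035 m and y of knob_dark in the frame of tray_blue between -0.075 and 0.075 m and z of knob_dark in the frame of tray_blue between 0 and 0.01 m and angle between knob_dark's own z axis and vertical below 0.12 rad and linear speed of knob_dark below 0.02 m/s and y of knob_dark in the frame of tray_blue below -0.01 m)) or ((x of knob_light in the frame of tray_blue between -0.035 and 0.035 m and y of knob_light in the frame of tray_blue between -0.075 and 0.075 m and z of knob_light in the frame of tray_blue between 0 and 0.01 m and angle between knob_light's own z axis and vertical below 0.12 rad and linear speed of knob_light below 0.02 m/s and y of knob_light in the frame of tray_blue below -0.01 m) and (x of knob_dark in the frame of tray_blue between -0.035 and 0.035 m and y of knob_dark in the frame of tray_blue between -0.075 and 0.075 m and z of knob_dark in the frame of tray_blue between 0 and 0.01 m and angle between knob_dark's own z axis and vertical below 0.12 rad and linear speed of knob_dark below 0.02 m/s and y of knob_dark in the frame of tray_blue above 0.01 m))) and (((x of foot_black in the frame of tray_green between -0.035 and 0.035 m and y of foot_black in the frame of tray_green between -0.075 and 0.075 m and z of foot_black in the frame of tray_green between 0 and 0.01 m and angle between foot_black's own z axis and vertical below 0.12 rad and linear speed of foot_black below 0.02 m/s and y of foot_black in the frame of tray_green above 0.01 m) and (x of foot_white in the frame of tray_green between -0.035 and 0.035 m and y of foot_white in the frame of tray_green between -0.075 and 0.075 m and z of foot_white in the frame of tray_green between 0 and 0.01 m and angle between foot_white's own z axis and vertical below 0.12 rad and linear speed of foot_white below 0.02 m/s and y of foot_white in the frame of tray_green below -0.01 m)) or ((x of foot_black in the frame of tray_green between -0.035 and 0.035 m and y of foot_black in the frame of tray_green between -0.075 and 0.075 m and z of foot_black in the frame of tray_green between 0 and 0.01 m and angle between foot_black's own z axis and vertical below 0.12 rad and linear speed of foot_black below 0.02 m/s and y of foot_black in the frame of tray_green below -0.01 m) and (x of foot_white in the frame of tray_green between -0.035 and 0.035 m and y of foot_white in the frame of tray_green between -0.075 and 0.075 m and z of foot_white in the frame of tray_green between 0 and 0.01 m and angle between foot_white's own z axis and vertical below 0.12 rad and linear speed of foot_white below 0.02 m/s and y of foot_white in the frame of tray_green above 0.01 m))) and ((x of star_knob in the frame of tray_yellow between -0.035 and 0.035 m and y of star_knob in the frame of tray_yellow between -0.075 and 0.075 m and z of star_knob in the frame of tray_yellow between 0 and 0.01 m and angle between star_knob's own z axis and vertical below 0.12 rad and linear speed of star_knob below 0.02 m/s and y of star_knob in the frame of tray_yellow above 0.01 m) or (x of star_knob in the frame of tray_yellow between -0.035 and 0.035 m and y of star_knob in the frame of tray_yellow between -0.075 and 0.075 m and z of star_knob in the frame of tray_yellow between 0 and 0.01 m and angle between star_knob's own z axis and vertical below 0.12 rad and linear speed of star_knob below 0.02 m/s and y of star_knob in the frame of tray_yellow below -0.01 m))); the robot touches nothing.
It fails at once if the jar is shifted by more than 20 mm or tipped (distance of jar from where it was at the start of the episode above 0.02 m or angle between jar's own z axis and vertical above 0.3 rad).
It fails at once if the tin is shifted by more than 20 mm or tipped (distance of tin from where it was at the start of the episode above 0.02 m or angle between tin's own z axis and vertical above 0.3 rad).
It also fails if it takes over 106 s, if anything falls off the work surface, if the arm or the gripper's body presses on something with over 40 N, if the wrist force passes 120 N, or if a joint passes its speed limit or range.

## Working session

There is one attempt and no reset: what is moved stays moved. The work goes in short steps, Python scripts to look and compute and a shell command to move; the robot and the scene stay as the last step left them, time stands still between calls to the robot, and variables do not carry over. Pictures are saved under pics/ and viewed, at most 14 in all, crops included, and the job is handed in when it is done.

```bash
mkdir -p pics
python3 - <<'E'
from cell import observe,cams,robot,models
import cv2
for c in ("top","scene"):
    cv2.imwrite(f"pics/{c}0.png",cams.read_camera(c)[:,:,::-1])
    for n in "knob_light knob_dark foot_black foot_white star_knob tray_blue tray_green tray_yellow jar tin".split():
        m=cams.camera_model(c)
        import numpy as np
        for d in models.pinpoint(n,c)[:4]:
            p=np.linalg.inv(m["pose"])@np.r_[d["position"],1];u=m["camera_matrix"]@p[:3];u=u/u[2]
            print(c,n,np.round(d["position"],3),round(d["confidence"],2),u[:2].astype(int))
s=observe();print(s["tool_pos"],s["tool_rot"],s["time"],s["opening"],robot.grip_depth)
E
```

```text
top knob_light [0.424 0.32  0.001] 0.89 [121 231]
top knob_dark [ 0.438 -0.008 -0.004] 0.66 [258 223]
top foot_black [ 0.43  -0.23   0.002] 0.85 [351 224]
top foot_white [ 0.445 -0.096  0.003] 0.82 [295 218]
top star_knob [0.353 0.11  0.001] 0.77 [209 259]
top star_knob [0.533 0.041 0.002] 0.77 [237 183]
top star_knob [0.439 0.098 0.002] 0.61 [213 223]
top star_knob [0.52  0.148 0.001] 0.57 [193 189]
top tray_blue [ 0.604 -0.223 -0.003] 0.8 [344 153]
top tray_green [ 0.631 -0.003 -0.002] 0.64 [254 144]
top tray_yellow [ 0.636  0.256 -0.005] 0.81 [150 145]
top tray_yellow [ 0.436 -0.01  -0.001] 0.4 [258 223]
top tray_yellow [ 0.604 -0.222 -0.001] 0.22 [344 153]
top jar [ 0.414 -0.323 -0.003] 0.62 [391 230]
top tin [ 0.434  0.21  -0.   ] 0.69 [167 226]
scene knob_light [0.419 0.315 0.004] 0.68 [386 224]
scene knob_dark [ 0.44  -0.014 -0.003] 0.75 [265 192]
scene foot_black [ 0.436 -0.232  0.005] 0.75 [199 166]
scene foot_white [ 0.442 -0.098 -0.   ] 0.79 [239 183]
scene star_knob [0.532 0.042 0.002] 0.66 [271 222]
scene star_knob [ 0.439  0.094 -0.001] 0.59 [302 203]
scene star_knob [ 0.36   0.108 -0.   ] 0.54 [316 185]
scene star_knob [ 0.523  0.144 -0.001] 0.52 [309 234]
scene tray_blue [ 0.607 -0.224 -0.002] 0.8 [170 211]
scene tray_green [0.633 0.001 0.002] 0.94 [239 247]
scene tray_yellow [0.642 0.253 0.002] 0.78 [337 290]
scene jar [ 0.412 -0.323 -0.   ] 0.79 [178 154]
scene tin [0.436 0.211 0.001] 0.89 [344 217]
[ 0.12366157 -0.51023662  0.40472435] [3.14150601e+00 5.50727609e-05 2.37765874e-01] 1.1 0.09191261369486572 0.1592
```

Run:
```python
import cv2
a=cv2.imread("pics/top0.png")[120:280,90:430]
cv2.imwrite("pics/top0c.png",cv2.resize(a,None,fx=2.35,fy=2.35,interpolation=cv2.INTER_CUBIC))
a=cv2.imread("pics/top0.png")[170:275,180:270]
cv2.imwrite("pics/star.png",cv2.resize(a,None,fx=5,fy=5,interpolation=cv2.INTER_CUBIC))
```

```text
(no output)
```

View pics/top0c.png

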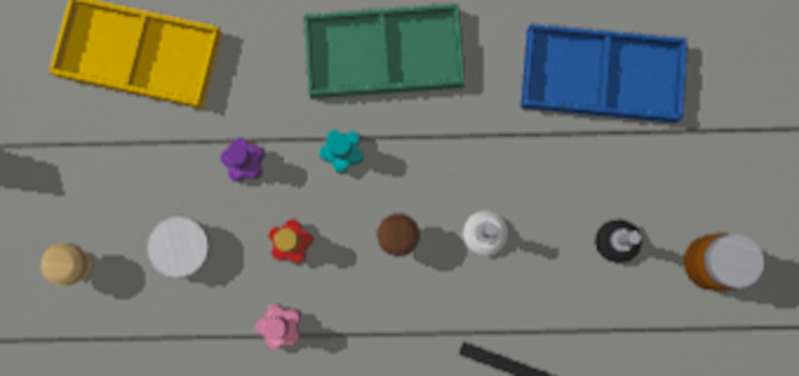

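View pics/star.png

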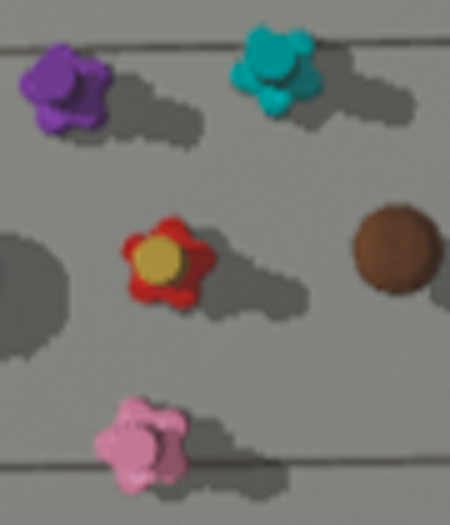

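View pics/scene0.png

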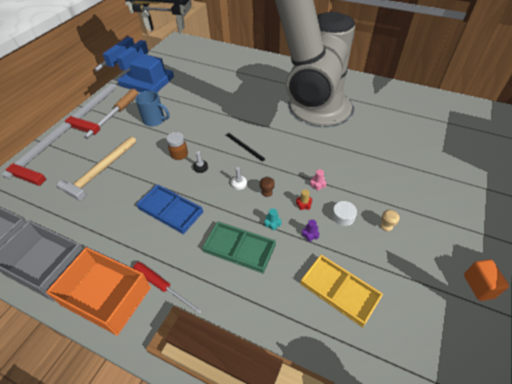

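Candidates for the star knob in the top picture are pink (209,259), turquoise (237,183), purple (193,189), and red with a brass bush (213,223). I choose the red one, and the close crop confirms it. The knobs (pale at 121,231 and dark at 258,223), the feet (black at 351,224 and white at 295,218), the jar and the tin match what the networks report. Next I measure the tray bays.

Run:
```python
import cv2,numpy as np
from cell import cams
m=cams.camera_model("top");K=m["camera_matrix"];P=np.array(m["pose"])
def ray(u,v,z):
    d=P[:3,:3]@np.linalg.inv(K)@[u,v,1];o=P[:3,3];return (o+d*(z-o[2])/d[2])[:2]
img=cv2.imread("pics/top0.png");h=cv2.cvtColor(img,cv2.COLOR_BGR2HSV)
for n,lo,hi,c in (("blue",105,120,(344,153)),("green",70,88,(254,144)),("yellow",18,30,(150,145))):
    mk=cv2.inRange(h,(lo,90,40),(hi,255,255))
    k,l,st,ce=cv2.connectedComponentsWithStats(mk)
    i=min(range(1,k),key=lambda i:np.hypot(*(ce[i]-c))+(1e3 if st[i,4]<300 else 0))
    ys,xs=np.nonzero(l==i)
    pts=np.array([ray(x,y,.022) for x,y in zip(xs,ys)],np.float32)*1000
    r=cv2.minAreaRect(pts);b=cv2.boxPoints(r)/1000;ct=b.mean(0)
    e=b[1]-b[0];f=b[2]-b[1];e=e if np.hypot(*e)>np.hypot(*f) else f;e/=np.hypot(*e)
    e=e if e[1]>0 else -e
    print(n,r[1],"ctr",ct.round(3),"bays +y",(ct+.039*e).round(3),"-y",(ct-.039*e).round(3))
```

```text
blue (162.00938415527344, 88.164794921875) ctr [ 0.604 -0.222] bays +y [ 0.609 -0.183] -y [ 0.6   -0.261]
green (85.75005340576172, 158.1028289794922) ctr [0.633 0.001] bays +y [0.631 0.039] -y [ 0.635 -0.038]
yellow (166.4615936279297, 88.8262939453125) ctr [0.638 0.256] bays +y [0.648 0.294] -y [0.629 0.218]
```

```bash
python3 -m jog '[[[0,0,0],-0.424,0.35],[[0,0,0],-0.424,0.35],[[0,0,0],-0.424,0.35],[[0,0,0],-0.424,0.35],[[0,0,0],-0.424,0.35],[[0,0,0],-0.424,0.35],[[0,0,0],-0.424,0.35],[[0,0,0],-0.424,0.35]]' 25
```

```text
time: 2.1
tool_pos: [0.1237, -0.5102, 0.4048]
tool_rot: [-3.142, 0.0, 1.569]
contact_force: [0.7, 0.3, 0.1]
opening: 0.0596
grip_force: 0.0
```

```bash
python3 -m jog '[[[0.7,0.775,0.15],0,0.35],[[0.7,0.775,0.15],0,0.35],[[0.7,0.775,0.15],0,0.35],[[0.7,0.775,0.15],0,0.35],[[0.7,0.775,0.15],0,0.35],[[0.7,0.775,0.15],0,0.35],[[0.7,0.775,0.15],0,0.35],[[0.7,0.775,0.15],0,0.35],[[0.7,0.775,0.15],0,0.35],[[0.7,0.775,0.15],0,0.35]]'
python3 - <<'E'
from cell import cams,models,observe
import cv2
cv2.imwrite("pics/w1.png",cams.read_camera("wrist")[:,:,::-1])
for n in ("foot_black","foot_white","jar"):print(n,[(x["position"],x["confidence"]) for x in models.pinpoint(n,"wrist")[:1]])
print(observe()["tool_pos"])
E
```

```text
time: 3.35
tool_pos: [0.4333, -0.2315, 0.345]
tool_rot: [3.141, 0.001, 1.567]
contact_force: [0.2, 0.4, 0.3]
opening: 0.0599
grip_force: 0.0
foot_black [([0.4318, -0.2323, 0.0005], 0.79)]
foot_white [([0.442, -0.0992, -0.0005], 0.98)]
jar [([0.4117, -0.3242, -0.0004], 0.81)]
[ 0.43347899 -0.23123592  0.34490582]
```

View pics/w1.png

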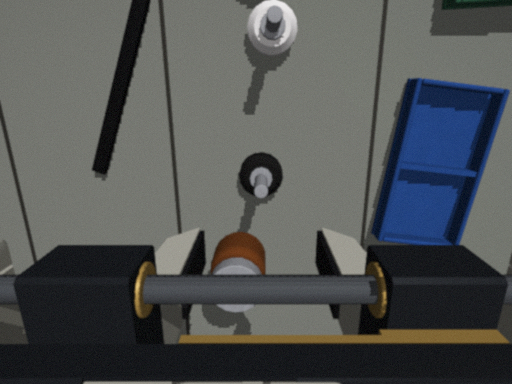

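The wrist picture shows the black foot at (261,175), between the fingers' columns. The jar at (238,270) and the white foot at (272,27) are clear of them. I go down and grip the stud.

```bash
python3 -m jog '[[[0,0,0.15],0,0.35],[[0,0,0.25],0,0.35],[[0,0,0.335],0,0.35],[[0,0,0.335],0,0.35],[[0,0,0.335],0,1],[[0,0,0.335],0,1],[[0,0,0.335],0,1],[[0,0,0.335],0,1],[[0,0,0.335],0,1],[[0,0,0.335],0,1]]' 25
python3 -m jog '[[[0,0,-0.05],0,1],[[0,0,-0.15],0,1],[[0,0,-0.25],0,1],[[0,0,-0.25],0,1]]'
```

```text
time: 4.8
tool_pos: [0.434, -0.2305, 0.2108]
tool_rot: [3.142, 0.0, 1.57]
contact_force: [-0.1, 0.9, 1.4]
opening: 0.0115
grip_force: 25.0
time: 5.3
tool_pos: [0.4346, -0.2309, 0.3133]
tool_rot: [3.137, 0.004, 1.57]
contact_force: [0.2, -0.2, -1.9]
opening: 0.0115
grip_force: 25.0
```

```bash
python3 -m jog '[[[0.1,0.1,0],0,1],[[0.2,0.21,0],0,1],[[0.3,0.31,0],0,1],[[0.4,0.42,0],0,1],[[0.483,0.503,0],0,1],[[0.483,0.503,0],0,1],[[0.483,0.503,0.08],0,1],[[0.483,0.503,0.16],0,1],[[0.483,0.503,0.215],0,1],[[0.483,0.503,0.234],0,1],[[0.483,0.503,0.234],0,1],[[0.483,0.503,0.234],0,1]]'
python3 -m jog '[[[0,0,0],0,0.6],[[0,0,0],0,0.6],[[0,0,0],0,0.5],[[0,0,0],0,0.5],[[0,0,-0.1],0,0.5],[[0,0,-0.2],0,0.5],[[0,0,-0.25],0,0.5],[[0,0,-0.25],0,0.5]]'
```

```text
time: 6.8
tool_pos: [0.6352, -0.038, 0.2172]
tool_rot: [3.142, 0.0, 1.569]
contact_force: [0.4, 0.4, -0.9]
opening: 0.0113
grip_force: 25.0
time: 7.8
tool_pos: [0.6357, -0.0375, 0.3189]
tool_rot: [3.138, 0.001, 1.57]
contact_force: [-0.3, -0.3, 0.4]
opening: 0.0459
grip_force: 0.0
```

```bash
python3 -m jog '[[[-0.05,-0.16,0],0,0.4],[[-0.1,-0.32,0],0,0.4],[[-0.15,-0.481,0],0,0.4],[[-0.15,-0.481,0],0,0.4],[[-0.15,-0.481,0],0,0.4],[[-0.15,-0.481,0.1],0,0.4],[[-0.15,-0.481,0.2],0,0.4],[[-0.15,-0.481,0.265],0,0.4],[[-0.15,-0.481,0.265],0,0.4]]'
python3 -m jog '[[[0,0,0],0,1],[[0,0,0],0,1],[[0,0,0],0,1],[[0,0,0],0,1],[[0,0,0],0,1],[[0,0,-0.05],0,1],[[0,0,-0.15],0,1],[[0,0,-0.25],0,1],[[0,0,-0.25],0,1]]' 25
```

```text
time: 8.93
tool_pos: [0.4437, -0.0969, 0.2092]
tool_rot: [-3.138, -0.001, 1.571]
contact_force: [-0.1, -0.2, 1.0]
opening: 0.055
grip_force: 0.0
time: 10.05
tool_pos: [0.4435, -0.0976, 0.3136]
tool_rot: [3.136, 0.002, 1.57]
contact_force: [0.2, 0.8, -1.5]
opening: 0.0116
grip_force: 25.0
```

```bash
python3 -m jog '[[[0.08,0.11,0],0,1],[[0.16,0.22,0],0,1],[[0.24,0.33,0],0,1],[[0.342,0.47,0],0,1],[[0.342,0.47,0],0,1],[[0.342,0.47,0],0,1],[[0.342,0.47,0.08],0,1],[[0.342,0.47,0.16],0,1],[[0.342,0.47,0.215],0,1],[[0.342,0.47,0.234],0,1],[[0.342,0.47,0.234],0,1],[[0.342,0.47,0.234],0,1]]'
python3 -m jog '[[[0,0,0],0,0.6],[[0,0,0],0,0.6],[[0,0,0],0,0.5],[[0,0,0],0,0.4],[[0,0,-0.1],0,0.3],[[0,0,-0.2],0,0.3],[[0,0,-0.25],0,0.3],[[0,0,-0.25],0,0.3]]'
python3 - <<'E'
from cell import cams,models
cams.read_camera("top")
for n in ("knob_light","knob_dark","foot_black","foot_white","star_knob"):print(n,[(x["position"],x["confidence"]) for x in models.pinpoint(n,"top")[:4]])
E
```

```text
time: 11.55
tool_pos: [0.631, 0.0388, 0.2183]
tool_rot: [3.14, 0.0, 1.569]
contact_force: [-0.1, 0.0, -0.4]
opening: 0.0114
grip_force: 25.0
time: 12.55
tool_pos: [0.6313, 0.0393, 0.3193]
tool_rot: [3.138, 0.0, 1.57]
contact_force: [0.3, -0.8, -0.1]
opening: 0.0645
grip_force: 0.0
knob_light [([0.425, 0.3168, 0.0005], 0.74), ([0.6374, -0.0375, 0.004], 0.61)]
knob_dark [([0.4373, -0.0055, -0.0012], 0.58)]
foot_black [([0.6318, -0.0007, -0.0021], 0.7), ([0.6351, -0.0397, 0.0049], 0.62)]
foot_white [([0.6331, -0.0388, 0.0096], 0.19)]
star_knob []
```

```bash
python3 -m jog '[[[-0.04,-0.16,0],0,0.2],[[-0.08,-0.32,0],0,0.2],[[-0.12,-0.481,0],0,0.2],[[-0.12,-0.481,0],0,0.2],[[-0.12,-0.481,0],0,0.2],[[-0.12,-0.481,0.1],0,0.2],[[-0.12,-0.481,0.2],0,0.2],[[-0.12,-0.481,0.27],0,0.2],[[-0.12,-0.481,0.297],0,0.2],[[-0.12,-0.481,0.297],0,0.2]]'
python3 -m jog '[[[0,0,0],0,0.8],[[0,0,0],0,0.8],[[0,0,0],0,0.8],[[0,0,0],0,0.8],[[0,0,-0.05],0,0.8],[[0,0,-0.15],0,0.8],[[0,0,-0.25],0,0.8],[[0,0,-0.25],0,0.8]]' 25
```

```text
time: 14.1
tool_pos: [0.4394, -0.0085, 0.1983]
tool_rot: [-3.141, -0.0, 1.57]
contact_force: [-0.0, 0.4, -0.4]
opening: 0.0736
grip_force: 0.0
time: 15.1
tool_pos: [0.4393, -0.0086, 0.3013]
tool_rot: [3.135, 0.001, 1.57]
contact_force: [0.7, -0.3, -0.0]
opening: 0.0403
grip_force: 25.0
```

```bash
python3 -m jog '[[[-0.1,0.1,0],0,0.8],[[-0.2,0.2,0],0,0.8],[[-0.3,0.3,0],0,0.8],[[-0.435,0.426,0],0,0.8],[[-0.435,0.426,0],0,0.8],[[-0.435,0.426,0],0,0.8],[[-0.435,0.426,0.08],0,0.8],[[-0.435,0.426,0.16],0,0.8],[[-0.435,0.426,0.215],0,0.8],[[-0.435,0.426,0.234],0,0.8],[[-0.435,0.426,0.234],0,0.8],[[-0.435,0.426,0.234],0,0.8]]'
python3 -m jog '[[[0,0,0],0,0.4],[[0,0,0],0,0.3],[[0,0,0],0,0.25],[[0,0,0],0,0.25],[[0,0,-0.1],0,0.25],[[0,0,-0.2],0,0.25],[[0,0,-0.25],0,0.25],[[0,0,-0.25],0,0.25]]'
python3 - <<'E'
from cell import cams,models
for c in("top","scene"):
  cams.read_camera(c)
  for n in ("knob_light","knob_dark","star_knob"):print(n,[(x["position"],x["confidence"]) for x in models.pinpoint(n,c)[:4]])
E
```

```text
time: 16.6
tool_pos: [0.6088, -0.1822, 0.206]
tool_rot: [3.14, 0.0, 1.57]
contact_force: [-0.3, -0.1, 0.1]
opening: 0.0403
grip_force: 25.0
time: 17.6
tool_pos: [0.6091, -0.1828, 0.3068]
tool_rot: [3.138, 0.002, 1.57]
contact_force: [-0.2, -0.4, -0.4]
opening: 0.0688
grip_force: 0.0
knob_light []
knob_dark [([0.4356, 0.2077, -0.0013], 0.28)]
star_knob [([0.4402, 0.1001, 0.0012], 0.69), ([0.5208, 0.1451, -0.0012], 0.6), ([0.5322, 0.0433, 0.0003], 0.52)]
knob_light [([0.4207, 0.315, 0.0033], 0.81)]
knob_dark [([0.6053, -0.1869, 0.0044], 0.85)]
star_knob [([0.5266, 0.142, -0.0006], 0.82), ([0.531, 0.0397, 0.0043], 0.64), ([0.4389, 0.0922, 0.0002], 0.6), ([0.3594, 0.1081, -0.0011], 0.49)]
```

```bash
python3 -m jog '[[[1,-0.466,0],0,0.2],[[1,-0.466,0],0,0.2],[[1,-0.466,0],0,0.2],[[1,-0.466,0],0,0.2],[[1,-0.466,0],0,0.2],[[1,-0.466,0],0,0.2],[[1,-0.466,0],0,0.2],[[1,-0.466,0],0,0.2],[[1,-0.466,0],0,0.2]]'
python3 -m jog '[[[0.25,0,0],0,0.2],[[0.25,0,0],0,0.2],[[0.25,0,0],0,0.2],[[0.25,0,0.1],0,0.2],[[0.25,0,0.2],0,0.2],[[0.25,0,0.265],0,0.2],[[0.25,0,0.265],0,0.2],[[0.25,0,0.265],0,0.2]]'
python3 -m jog '[[[0,0,0],0,0.8],[[0,0,0],0,0.8],[[0,0,0],0,0.8],[[0,0,0],0,0.8],[[0,0,-0.05],0,0.8],[[0,0,-0.15],0,0.8],[[0,0,-0.25],0,0.8],[[0,0,-0.25],0,0.8]]' 25
```

```text
time: 19.12
tool_pos: [0.4229, 0.2175, 0.305]
tool_rot: [3.141, 0.0, 1.571]
contact_force: [-0.9, -0.3, 0.2]
opening: 0.0734
grip_force: 0.0
time: 20.12
tool_pos: [0.4239, 0.3166, 0.2]
tool_rot: [3.14, -0.0, 1.568]
contact_force: [-0.1, -0.8, -0.3]
opening: 0.0735
grip_force: 0.0
time: 21.12
tool_pos: [0.4235, 0.318, 0.302]
tool_rot: [3.136, -0.003, 1.57]
contact_force: [-0.4, 0.4, 0.4]
opening: 0.0402
grip_force: 25.0
```

```bash
python3 -m jog '[[[-0.1,0.04,0],0,0.8],[[-0.2,0.08,0],0,0.8],[[-0.32,0.12,0],0,0.8],[[-0.44,0.17,0],0,0.8],[[-0.56,0.21,0],0,0.8],[[-0.68,0.26,0],0,0.8],[[-0.8,0.3,0],0,0.8],[[-0.92,0.35,0],0,0.8],[[-1,0.375,0],0,0.8],[[-1,0.375,0],0,0.8]]'
python3 -m jog '[[[-0.12,0.02,0],0,0.8],[[-0.24,0.04,0],0,0.8],[[-0.36,0.06,0],0,0.8],[[-0.445,0.069,0],0,0.8],[[-0.445,0.069,0],0,0.8],[[-0.445,0.069,0],0,0.8],[[-0.445,0.069,0.08],0,0.8],[[-0.445,0.069,0.16],0,0.8],[[-0.445,0.069,0.215],0,0.8],[[-0.445,0.069,0.234],0,0.8],[[-0.445,0.069,0.234],0,0.8],[[-0.445,0.069,0.234],0,0.8]]'
python3 -m jog '[[[0,0,0],0,0.4],[[0,0,0],0,0.3],[[0,0,0],0,0.25],[[0,0,0],0,0.25],[[0,0,-0.1],0,0.3],[[0,0,-0.2],0,0.3],[[0,0,-0.25],0,0.3],[[0,0,-0.25],0,0.3]]'
```

```text
time: 22.38
tool_pos: [0.5726, -0.0849, 0.2975]
tool_rot: [-3.14, -0.0, 1.567]
contact_force: [0.8, 0.1, -0.9]
opening: 0.0405
grip_force: 25.0
time: 23.88
tool_pos: [0.6003, -0.2601, 0.2064]
tool_rot: [3.14, 0.001, 1.571]
contact_force: [-0.4, 0.7, 0.1]
opening: 0.0401
grip_force: 25.0
time: 24.88
tool_pos: [0.6002, -0.2609, 0.3074]
tool_rot: [3.138, 0.002, 1.57]
contact_force: [-0.1, 0.8, 0.1]
opening: 0.0642
grip_force: 0.0
```

```bash
python3 -m jog '[[[0.893,-0.401,0],0,0.45],[[0.893,-0.401,0],0,0.45],[[0.893,-0.401,0],0,0.45],[[0.893,-0.401,0],0,0.45],[[0.893,-0.401,0],0,0.45],[[0.893,-0.401,0],0,0.45],[[0.893,-0.401,0],0,0.45],[[0.893,-0.401,0],0,0.45],[[0.893,-0.401,0],0,0.45],[[0.893,-0.401,0],0,0.45]]'
python3 - <<'E'
from cell import cams,models
import cv2
cv2.imwrite("pics/w2.png",cams.read_camera("wrist")[:,:,::-1])
print([(x["position"],x["confidence"]) for x in models.pinpoint("star_knob","wrist")])
E
```

```text
time: 26.12
tool_pos: [0.4405, 0.0955, 0.3052]
tool_rot: [-3.142, 0.0, 1.568]
contact_force: [-0.4, 0.7, 0.0]
opening: 0.0502
grip_force: 0.0
[([0.4404, 0.094, -0.0001], 0.92), ([0.5283, 0.1499, 0.0003], 0.91), ([0.3554, 0.1086, -0.0045], 0.85), ([0.531, 0.0418, -0.0039], 0.73)]
```

View pics/w2.png

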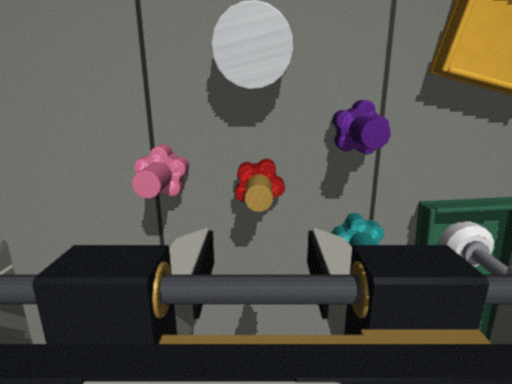

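The wrist picture shows the red star knob with its brass bush at (258,188), centred between the fingers. The pink one at (155,172), the purple one at (363,130) and the turquoise one at (358,232) stay clear.

```bash
python3 -m jog '[[[0,0,0.1],0,0.45],[[0,0,0.2],0,0.45],[[0,0,0.257],0,0.45],[[0,0,0.257],0,0.45],[[0,0,0.257],0,1],[[0,0,0.257],0,1],[[0,0,0.257],0,1],[[0,0,0.257],0,1]]' 25
python3 -m jog '[[[0,0,-0.05],0,1],[[0,0,-0.15],0,1],[[0,0,-0.25],0,1],[[0,0,-0.25],0,1]]'
```

```text
time: 27.22
tool_pos: [0.4401, 0.0967, 0.2033]
tool_rot: [3.14, 0.0, 1.57]
contact_force: [-1.1, 0.4, 5.0]
opening: 0.0211
grip_force: 25.0
time: 27.72
tool_pos: [0.4406, 0.0968, 0.3053]
tool_rot: [3.135, -0.0, 1.57]
contact_force: [0.2, 0.4, -0.8]
opening: 0.0213
grip_force: 25.0
```

```bash
python3 -m jog '[[[0.08,0.12,0],0,1],[[0.16,0.24,0],0,1],[[0.24,0.36,0],0,1],[[0.305,0.473,0],0,1],[[0.305,0.473,0],0,1],[[0.305,0.473,0],0,1],[[0.305,0.473,0.08],0,1],[[0.305,0.473,0.16],0,1],[[0.305,0.473,0.215],0,1],[[0.305,0.473,0.234],0,1],[[0.305,0.473,0.234],0,1],[[0.305,0.473,0.234],0,1]]'
python3 -m jog '[[[0,0,0],0,0.6],[[0,0,0],0,0.5],[[0,0,0],0,0.5],[[0,0,0],0,0.5],[[0,0,-0.1],0,0.5],[[0,0,-0.2],0,0.5],[[0,0,-0.3],0,0.5],[[0,0,-0.3],0,0.5]]'
python3 -m jog '[[[0,-0.4,-0.1],0,0.3],[[0,-0.5,-0.1],0,0.3],[[0,-0.5,-0.1],0,0.3],[[0,-0.5,-0.1],0,0.3],[[0,-0.5,-0.1],0,0.3],[[0,-0.5,-0.1],0,0.3]]'
python3 - <<'E'
from cell import cams
import cv2
a=cams.read_camera("top")[110:280,90:430,::-1]
cv2.imwrite("pics/top9.png",cv2.resize(a,None,fx=2.35,fy=2.35,interpolation=cv2.INTER_CUBIC))
a=cams.read_camera("scene")[120:330,120:420,::-1]
cv2.imwrite("pics/scene9.png",cv2.resize(a,None,fx=2.5,fy=2.5,interpolation=cv2.INTER_CUBIC))
E
```

```text
time: 29.22
tool_pos: [0.6292, 0.2182, 0.2101]
tool_rot: [3.14, -0.0, 1.57]
contact_force: [0.2, -0.1, -1.5]
opening: 0.0215
grip_force: 25.0
time: 30.22
tool_pos: [0.6298, 0.2187, 0.3333]
tool_rot: [3.134, -0.002, 1.57]
contact_force: [0.1, -0.3, 0.1]
opening: 0.0458
grip_force: 0.0
time: 30.98
tool_pos: [0.4306, 0.2187, 0.3687]
tool_rot: [3.141, 0.0, 1.569]
contact_force: [0.7, 0.2, 0.1]
opening: 0.064
grip_force: 0.0
```

View pics/top9.png

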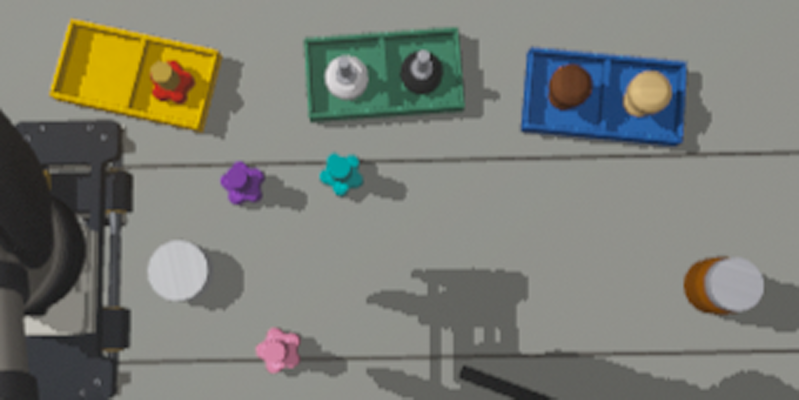

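View pics/scene9.png

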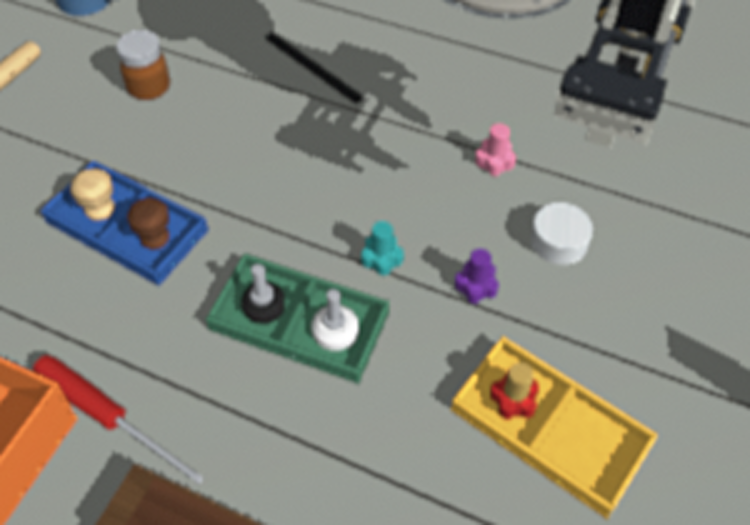

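Both pictures show every fitting upright in its own bay. In the top crop the star is at (170,80), the feet at (347,77) and (421,70), and the knobs at (570,86) and (647,93). The jar and tin have not moved and the arm is clear.

```bash
python3 -c "
from cell import robot
print(robot.hand_in())"
```

```text
the job is handed in; nothing more can be done
None
```

I sorted all five fittings upright into their own bays (knobs in blue, feet in green, red star knob in yellow), left the jar and tin where they stood, and handed the job in at about 31 s; the hand-in gave no verdict.

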